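Open the ratchet pail stop on the wash bench

TASK

The jaw of the pail stop on the wash bench is run in too far for the pail to fit. With the fingertips press down the orange ratchet release on the jaw, keep it down and push the jaw back along its bar, away from the blue fence, until it is against the red end block; then let go so that the release springs up again. Nothing is to be picked up: leave the pail, brush, dipper and soap where they are.

Things in the scene. Friction and masses are not known exactly. Their poses are not given: they have to be found in the camera images.
- clamp: The pail stop, fixed to the bench: a level toothed steel bar, 24 mm wide, top 54 above the bench. Origin on the bench (z = 0) below the bar; y runs along the bar from blue fence to red end block, z up. Fence: plate 100 wide, 99 high, inner face at y = -152. End block: 70 wide, 60 high, face at y = +165, its foot ends at y = +205. Position and yaw vary.
- stop_face (a point): Middle of the red end block's face that the jaw comes to rest against; on the bar's axis, 44 above the bench. Axes as the clamp's.
- jaw (a joint): The grey jaw's place along the bar, m: 0 nearest the fence, 0.210 against the end block (clamp's +y). Starts at 0 to 0.09. With the release up, 8 mm teeth under the bar stop it going back (it may give 8 mm first), though it clicks towards the fence; with the release 6 mm down it slides either way against about 3 N and stays where left. Last tooth at 0.182.
- release (a joint): How far the orange release is down, m: 0 fully up, 0.008 on its hard stop. A spring lifts it: 2 N at the top, 6 N at the bottom. It moves straight down and travels with the jaw. With its pawl on the slope of a tooth it can rest up to 5 mm down at the start; at the end block it is free to rise fully.
- release_top (a point): Centre of the top of the orange release pad, moving with it: flat, 50 x 50 mm, top 77 above the bench when up, 69 when fully down. Axes as the clamp's. It lies between two grey uprights of the jaw, both 99 high: the jaw plate (100 wide, 12 thick, its near face 30 from the pad's centre at -y) and the thumb ledge (at +y). Open to either side (x).
- ledge (a point): On the face of the thumb ledge that looks over the pad (-y), 85 above the bench: the face to push against with the fingertips while they hold the pad down. Ledge 64 mm wide (x), 16 thick, top 99 above the bench; this face is 29 from the pad's centre in the clamp's +y. Axes as the clamp's.
- pail: Empty blue plastic pail, 170 across the rim, 136 across the foot, 150 high, wire handle folded down (reaching 95 from the centre on its +x side), 0.3 kg, loose. Origin: centre of the underside. Bystander.
- brush: Scrub brush with green soft-grip bow handle, bristles down, 170 long (its x), 55 wide, 72 high, loose. Origin: centre of the underside. Bystander; brush, dipper and soap change places.
- dipper: Pink dipper: cup 112 across the rim, 75 high, with a flat handle near the rim reaching 165 from the cup's centre along its x, loose. Origin: centre of the cup's underside. Bystander.
- soap: Cream soap bar 88 x 56 x 28, lying flat, loose. Origin: centre of the underside. Bystander.

How it is judged:
By the outcome, as a careful person would: the job done as asked, in the order asked, and still so for the second after the job is handed in, with the robot touching nothing.
It also fails if it takes over 35 s, if anything falls off the work surface, if the arm or the gripper's body presses on something with over 40 N, if the wrist force passes 120 N, or if a joint passes its speed limit or range.

ROBOT

A 6-joint arm with a two-finger parallel gripper is mounted at the origin on the work surface. World frame = base frame: x ahead of the robot, y to its left, z up, the work surface at z = 0. Lengths are in m, angles in rad, forces in N, time in s.
With the tool pointing down it reaches from about 0.425 to 1.125 m from the base axis. Payload 14.9 kg.
Tool frame: the origin (TCP) lies at the very end of the fingers, on their centre line; the grasp point (between the pads) lies 19 mm behind it; z points along the fingers, y is the line along which they close (so a half turn about z gives the same grasp; the last joint's range is limited). The gripper opens to 91 mm and grips with 3 to 60 N. Pads are 32 mm wide; open, the fingers measure 118 mm over their backs; the gripper's body (76 mm by 178 mm) begins 60 mm behind the grasp point.
Start: joints at [-1.259, 0.379, 1.734, -0, 1.028, -0.033], TCP at [0.237, -0.659, 0.214] pointing down, gripper open.
Joint ranges: [-2.77, 2.77], [-0.74, 2.19], [0, 2.66], [-1.06, 4.2], [0.31, 2.87], [-3.08, 3.08]. Speed limits (rad/s): [1.89, 1.89, 2.39, 3.14, 3.14, 3.14].

INTERFACE

Orientations are given as a unit quaternion [w, x, y, z].
In Python, from rig import move_pose, movel, set_joints, set_gripper, dwell, inverse_kinematics, observe, capture, calibration, MotionError, hand_in gives the robot as it stands. The module is installed in compiled form; this text tells all that it offers. Calls block until the motion is done:
- move_pose(position, orientation): joint-space move of the TCP to a pose.
- movel(position, orientation=None, vel=0.15, max_force=None): straight line of the TCP; orientation=None keeps the orientation; vel is the mean speed in m/s. With max_force (N) it stops when the force on the tool has changed by that much, and returns True; else False.
- set_joints(angles): joint-space move.
- set_gripper(opening, newtons=None): finger opening in m; newtons is the grip in N (None keeps the last); returns when the fingers have stopped.
- dwell(seconds).
- inverse_kinematics(position, orientation): joint angles nearest the present ones, or None.
- observe(): the state.
- capture(name): name is "scene" or "top" or "wrist"; returns (picture, depth): 384x512x3 uint8, red, green, blue; 384x512 float32, m along the optical axis (not along the pixel's ray), 0 where there is no reading.
- calibration(name): a dict with "vertical_fov" (degrees; the focal length in pixels is half the picture's height over the tangent of half this angle, whatever the lens; pixels are square), "cx", "cy" (the principal point, pixels), "R" (3x3) and "t" (3): a world point X has camera coordinates R X + t; the wrist camera has in their place "T_tool_cam" (4x4, takes a point from camera to tool coordinates, whose origin is the TCP and whose axes are the flange's). Camera axes: x right, y down, z forward; pixel columns grow to the right and rows downward; lengths in m; the calibration is good to about 2 mm. A picture is of the moment at which its call begins: read the wrist's pose just before it. calibration takes no time and is no camera call.
A pose or a line that the arm cannot do raises MotionError and nothing moves.
- hand_in(): hands the job in; it is judged then, once.
The state is a dict: "time": time; "q": joint angles; "joint_vel": joint speeds; "joint_torque": joint torques, N m; "tcp_pos": TCP position; "tcp_rot": TCP orientation; "wrist_force": force on the tool from outside, world axes, zero at the start; "moment": the same for the moment, N m; "grip_width": finger opening in m; "finger_force": force on a finger pad.
Only numpy, scipy, OpenCV 4.12 (cv2) and the standard library are available. Lean on these libraries where they do the work, as an engineer would, in place of code of your own. Each camera call takes 0.05 s, during which the arm holds its last target. There are 200 camera calls.

## Working session

There is one attempt and no reset: what is moved stays moved. The work goes in short steps, each a Python script; the robot and the scene stay as the last script left them, time stands still between calls to the robot, and variables do not carry over. Pictures are saved under pics/ and viewed, at most 10 in all, crops included, and the job is handed in when it is done.

```bash
mkdir -p pics; cat > h.py <<'E'
import numpy as np, cv2
from rig import *
def cloud(name, d, cal):
    f=192/np.tan(np.radians(cal["vertical_fov"])/2)
    v,u=np.mgrid[:384,:512]
    P=np.stack([(u-cal["cx"])/f*d,(v-cal["cy"])/f*d,d],-1)
    return (P-np.array(cal["t"]))@np.array(cal["R"])
E
python3 - <<'E'
from h import *
ims=[]
for n in ("scene","top"):
    im,d=capture(n); np.savez(f"{n}.npz",im=im,d=d); ims.append(im)
    c=calibration(n); print(n,c, (d==0).mean())
    cv2.imwrite(f"pics/{n}.png",cv2.resize(im[:,:,::-1],(800,600)))
    P=cloud(n,d,c); hsv=cv2.cvtColor(im,cv2.COLOR_RGB2HSV); ok=d>0
    for col,lo,hi in (("orange",8,22),("red",0,6),("blue",100,125)):
        m=((hsv[...,0]>=lo)&(hsv[...,0]<=hi)&(hsv[...,1]>130)&(hsv[...,2]>70)).astype(np.uint8)
        k,l,s,ce=cv2.connectedComponentsWithStats(m)
        for i in range(1,k):
            if s[i,4]>40:
                q=P[(l==i)&ok]; print(col,s[i],np.round(np.median(q,0),3),np.round(np.percentile(q,[5,95],axis=0),3).tolist())
print(observe())
E
```

```text
scene {'vertical_fov': 57.168328188963706, 'cx': 256.9225934604403, 'cy': 189.4601435755441, 'R': array([[-0.79390361,  0.60792768,  0.01187388],
       [ 0.52097012,  0.69015441, -0.50227186],
       [-0.31353978, -0.39256951, -0.86462824]]), 't': array([ 0.47157577, -0.28971352,  1.33881208])} 0.004058837890625
orange [  14    0  250  117 3472] [ 0.378 -0.908 -0.048] [[0.08, -1.695, -0.406], [1.052, -0.877, -0.028]]
orange [318   0   7   9  53] [-0.541 -0.874 -0.209] [[-0.565, -0.884, -0.234], [-0.525, -0.866, -0.186]]
orange [248 139  19  17 140] [ 0.512 -0.115  0.075] [[0.485, -0.134, 0.073], [0.531, -0.089, 0.082]]
red [304 190  19  24 199] [0.485 0.143 0.06 ] [[0.454, 0.129, 0.018], [0.514, 0.149, 0.063]]
blue [165 114  31  27 102] [ 0.647 -0.39   0.011] [[0.579, -0.404, 0.003], [0.713, -0.377, 0.018]]
blue [229 119  23  17 100] [ 0.516 -0.195  0.101] [[0.474, -0.203, 0.097], [0.558, -0.189, 0.103]]
blue [223 147  16  11  71] [ 0.567 -0.188  0.008] [[0.544, -0.213, 0.004], [0.576, -0.162, 0.023]]
blue [296 197  32  26 209] [0.497 0.153 0.007] [[0.434, 0.132, 0.004], [0.534, 0.1
[... 1869 characters left out ...]
ay([-1.25933467e+00,  3.79338940e-01,  1.73471039e+00,  1.06329589e-05,
        1.02851881e+00, -3.33025607e-02]), 'joint_vel': array([ 1.35108094e-03, -5.67646494e-04, -1.30242623e-03,  9.82199047e-05,
       -1.25185715e-03,  1.75916543e-03]), 'joint_torque': array([-1.74384470e-03, -7.65038252e+01, -4.35290623e+01,  6.51924522e-02,
        3.98343906e-02,  3.91501018e-06]), 'tcp_pos': array([ 0.23646957, -0.65847478,  0.2133718 ]), 'tcp_rot': array([-4.83664117e-04,  9.85179314e-01,  1.71526909e-01, -6.31080897e-05]), 'wrist_force': array([0.24522096, 0.08956302, 0.06860019]), 'moment': array([-0.00296965,  0.04286379, -0.02197556]), 'finger_force': 0.0, 'grip_width': 0.09088058152440445}
```

View pics/scene.png

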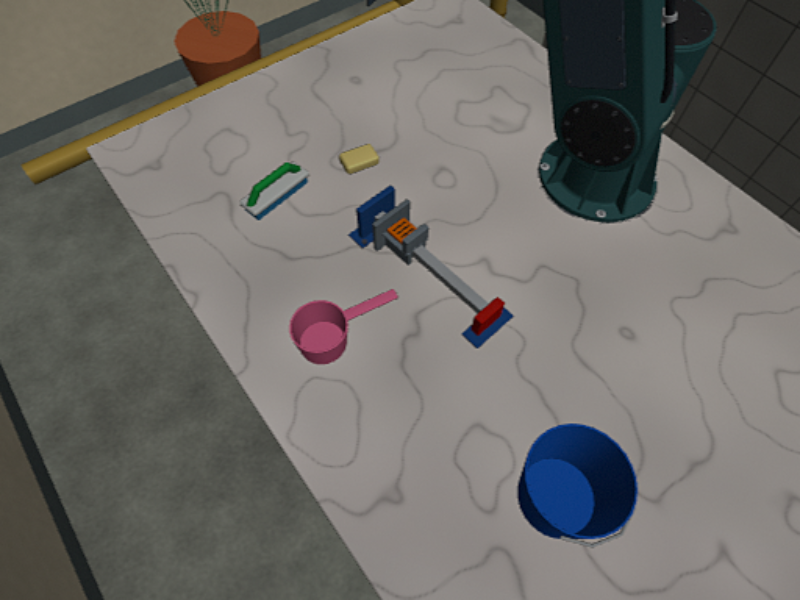

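View pics/top.png

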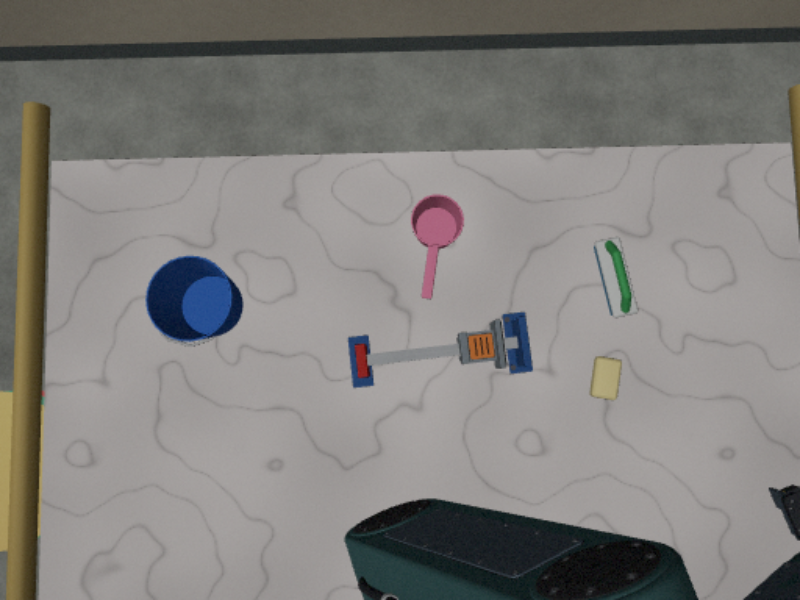

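```bash
cat >> h.py <<'E'
from scipy.spatial.transform import Rotation as Ro
def quat(yaw):   # tool z down, tool x along angle yaw
    R=np.array([[np.cos(yaw),np.sin(yaw),0],[np.sin(yaw),-np.cos(yaw),0],[0,0,-1]])
    return np.roll(Ro.from_matrix(R).as_quat(),1)
def wrist():
    s=observe(); im,d=capture("wrist"); c=calibration("wrist"); T=np.array(c["T_tool_cam"])
    f=192/np.tan(np.radians(c["vertical_fov"])/2); v,u=np.mgrid[:384,:512]
    P=np.stack([(u-c["cx"])/f*d,(v-c["cy"])/f*d,d],-1)@T[:3,:3].T+T[:3,3]
    return im,d,P@Ro.from_quat(np.roll(s["tcp_rot"],-1)).as_matrix().T+s["tcp_pos"]
E
python3 - <<'E'
from h import *
for y in (0.093,0.093+np.pi,0.093+np.pi/2,0.093-np.pi/2):
    print(y,[inverse_kinematics(p,quat(y)) for p in ([0.505,-0.05,0.3],[0.511,-0.11,0.07],[0.49,0.11,0.07])])
set_gripper(0.0,20)
y=min((0.093,0.093+np.pi),key=lambda y:9 if (q:=inverse_kinematics([0.505,-0.08,0.3],quat(y))) is None else abs(q[5]))
print("yaw",y)
move_pose([0.505,-0.08,0.3],quat(y))
s=observe(); print(s["time"],s["tcp_pos"],s["q"],s["grip_width"])
im,d,P=wrist(); np.savez("w.npz",im=im,d=d,P=P)
cv2.imwrite("pics/w1.png",im[:,:,::-1])
hsv=cv2.cvtColor(im,cv2.COLOR_RGB2HSV)
for col,lo,hi in (("orange",8,22),("red",0,6),("blue",100,125)):
    m=((hsv[...,0]>=lo)&(hsv[...,0]<=hi)&(hsv[...,1]>130)&(hsv[...,2]>70)).astype(np.uint8)
    k,l,st,ce=cv2.connectedComponentsWithStats(m)
    for i in range(1,k):
        if st[i,4]>100:
            q=P[(l==i)&(d>0)]; print(col,st[i],np.round(np.median(q,0),4),np.round(np.percentile(q,[2,98],axis=0),3).tolist())
E
```

```text
0.093 [array([-1.44618524e-01, -3.43548628e-02,  2.05488264e+00, -4.44089210e-16,
        1.12106488e+00,  1.33317780e+00]), array([-2.56619210e-01,  3.33991125e-01,  2.13948084e+00, -4.44089210e-16,
        6.68120684e-01,  1.22117712e+00]), array([ 1.74415805e-01,  3.07684439e-01,  2.17929683e+00, -4.44089210e-16,
        6.54611387e-01,  1.65221213e+00])]
3.234592653589793 [array([-1.44618524e-01, -3.43548628e-02,  2.05488264e+00, -4.44089210e-16,
        1.12106488e+00, -1.80841485e+00]), array([-2.56619210e-01,  3.33991125e-01,  2.13948084e+00, -4.44089210e-16,
        6.68120684e-01, -1.92041554e+00]), array([ 1.74415805e-01,  3.07684439e-01,  2.17929683e+00, -4.44089210e-16,
        6.54611387e-01, -1.48938052e+00])]
1.6637963267948965 [array([-1.44618524e-01, -3.43548628e-02,  2.05488264e+00, -4.44089210e-16,
        1.12106488e+00, -2.37618524e-01]), array([-2.56619210e-01,  3.33991125e-01,  2.13948084e+00, -4.44089210e-16,
        6.68120684e-01, -3.49619210e-01]), array([ 1.74415805e-01,  3.07684439e-01,  2.17929683e+00, -4.44089210e-16,
        6.54611387e-01,  8.14158046
[... 470 characters left out ...]
  2.04782819e+00 -9.65402195e-05
  1.12077823e+00  1.27478146e+00] 0.0001060726884995469
orange [ 260  149   39   38 1444] [ 0.5075 -0.1094  0.0734] [[0.484, -0.133, 0.071], [0.531, -0.086, 0.075]]
red [  79  139   35   52 1137] [0.4906 0.1324 0.0588] [[0.454, 0.125, 0.018], [0.517, 0.147, 0.061]]
blue [482  19  14 116 634] [ 0.6511 -0.3864  0.0086] [[0.575, -0.401, 0.002], [0.716, -0.374, 0.014]]
blue [ 316  116   45   94 2790] [ 0.5279 -0.1891  0.0672] [[0.46, -0.205, 0.004], [0.574, -0.171, 0.099]]
blue [ 85 124  31  30 394] [0.526  0.1458 0.0054] [[0.501, 0.126, 0.004], [0.536, 0.167, 0.007]]
blue [ 95 177  26  18 180] [0.4379 0.1299 0.0055] [[0.431, 0.121, 0.004], [0.457, 0.155, 0.008]]
```

View pics/w1.png

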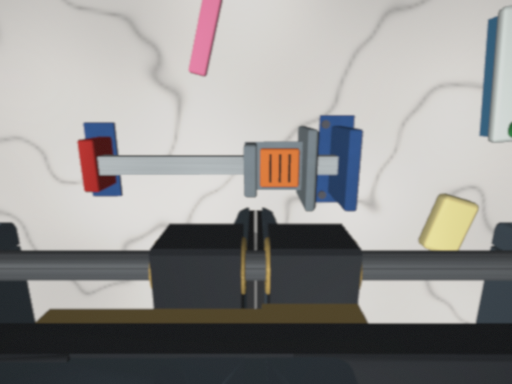

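```bash
python3 - <<'E'
from h import *
z=np.load("w.npz"); im,d,P=z["im"],z["d"],z["P"]
hsv=cv2.cvtColor(im,cv2.COLOR_RGB2HSV); H,S,V=[hsv[...,i].astype(int) for i in range(3)]
win=np.zeros(d.shape,bool); win[100:212,75:365]=1; ok=(d>0)&win
bar=ok&(abs(P[...,2]-.054)<.006)&(S<90)&(P[...,1]>-0.04)&(P[...,1]<0.1)
q=P[bar]; ys=np.arange(-.04,.1,.01)
c=np.array([[(np.percentile(r[:,0],5)+np.percentile(r[:,0],95))/2,r[:,1].mean(),np.ptp(r[:,0])] for a in ys if len(r:=q[(q[:,1]>=a)&(q[:,1]<a+.01)])>10])
k=np.polyfit(c[:,1],c[:,0],1); print("bar x=",k,"yaw",-np.arctan(k[0]),"width",c[:,2].mean(), "z",np.median(q[:,2]))
psi=-np.arctan(k[0]); n=np.array([-np.sin(psi),np.cos(psi)])
o=P[ok&(H>=8)&(H<=22)&(S>130)]; e=o[:,:2]@n; ex=o[:,:2]@np.array([n[1],-n[0]])
print("pad y",np.percentile(e,[2,50,98]),"x",np.percentile(ex,[2,98]),"axis x",(k[1])*n[1], "z",np.median(o[:,2]))
t=P[ok&(P[...,2]>.09)&(S<90)]; e=t[:,:2]@n
h,b=np.histogram(e,np.arange(-.2,0,.004)); print([(round(x,3),y) for x,y in zip(b,h) if y])
r=P[ok&((H<7)|(H>173))&(S>130)&(P[...,2]>.056)]; e=r[:,:2]@n; print("red top y",np.percentile(e,[2,98]), "x",np.percentile(r[:,:2]@np.array([n[1],-n[0]]),[2,98]))
E
```

```text
bar x= [-0.09301394  0.4970165 ] yaw 0.09274708507351608 width 0.02442847362929385 z 0.053383389908367385
pad y [-0.17906627 -0.1558379  -0.13307319] x [0.47109591 0.51829034] axis x 0.49488036347760417 z 0.07336519726966784
[(np.float64(-0.2), np.int64(177)), (np.float64(-0.196), np.int64(277)), (np.float64(-0.192), np.int64(286)), (np.float64(-0.188), np.int64(166)), (np.float64(-0.136), np.int64(12)), (np.float64(-0.132), np.int64(27)), (np.float64(-0.128), np.int64(170)), (np.float64(-0.124), np.int64(187)), (np.float64(-0.12), np.int64(203)), (np.float64(-0.116), np.int64(178))]
red top y [0.08220824 0.10112022] x [0.46370279 0.5272887 ]
```

```bash
cat >> h.py <<'E'
psi=0.0927; N=np.array([-np.sin(psi),np.cos(psi)]); L=np.array([N[1],-N[0]]); Q=quat(psi)
def W(s,z,lat=0.4949): return [*(s*N+lat*L),z]
def st(m=""):
    o=observe(); p=o["tcp_pos"]; f=o["wrist_force"]
    print(m,"t",round(o["time"],2),"s %.4f lat %.4f z %.4f"%(p[:2]@N,p[:2]@L,p[2]),"F s %.1f lat %.1f z %.1f"%(f[:2]@N,f[:2]@L,f[2]))
E
python3 - <<'E'
from h import *
s0=-0.1525
move_pose(W(s0,0.14),Q); st("above")
movel(W(s0,0.085),vel=0.08); st("near")
print(movel(W(s0,0.064),vel=0.02,max_force=14)); st("pressed")
dwell(0.2); st("hold")
E
```

```text
above t 4.51 s -0.1528 lat 0.4956 z 0.1410 F s 0.3 lat 1.0 z 0.1
near t 5.35 s -0.1526 lat 0.4951 z 0.0852 F s 1.0 lat 0.7 z -0.1
True
pressed t 6.13 s -0.1526 lat 0.4951 z 0.0691 F s 0.5 lat -4.9 z 13.8
hold t 6.33 s -0.1526 lat 0.4951 z 0.0691 F s 1.2 lat -2.9 z 13.5
```

```bash
python3 - <<'E'
from h import *
z=observe()["tcp_pos"][2]
print(movel(W(-0.135,z),vel=0.03,max_force=25)); st("ledge")
print(movel(W(0.02,z),vel=0.06,max_force=25)); st("mid")
print(movel(W(0.075,z),vel=0.03,max_force=18)); st("end")
E
```

```text
False
ledge t 7.07 s -0.1350 lat 0.4950 z 0.0692 F s 1.0 lat -2.6 z 8.6
False
mid t 9.8 s 0.0199 lat 0.4949 z 0.0692 F s -1.9 lat -3.7 z 9.7
True
end t 10.95 s 0.0541 lat 0.4953 z 0.0692 F s -10.2 lat -0.5 z 5.6
```

```bash
python3 - <<'E'
from h import *
z=observe()["tcp_pos"][2]
print(movel(W(0.066,z),vel=0.02,max_force=15)); st("again")
movel(W(0.0535,0.09),vel=0.05); st("up")
movel(W(0.0475,0.14),vel=0.1); movel(W(-0.03,0.30),vel=0.25); st("clear")
im,d,P=wrist(); cv2.imwrite("pics/w2.png",im[:,:,::-1])
hsv=cv2.cvtColor(im,cv2.COLOR_RGB2HSV)
for n,a,b in (("pad",8,22),("red",0,6)):
    m=(hsv[...,0]>=a)&(hsv[...,0]<=b)&(hsv[...,1]>130)&(d>0)&(P[...,2]>.03)&(P[...,2]<.11); q=P[m]
    print(n,m.sum(),"s",np.percentile(q[:,:2]@N,[2,50,98]),"z",np.median(q[:,2]))
E
```

```text
True
again t 11.18 s 0.0540 lat 0.4953 z 0.0693 F s -7.6 lat -1.4 z 5.2
up t 11.75 s 0.0535 lat 0.4948 z 0.0901 F s -0.3 lat -0.8 z -0.4
clear t 13.26 s -0.0296 lat 0.4942 z 0.2984 F s -0.5 lat 1.0 z -0.5
pad 1472 s [0.01412499 0.03733816 0.06104664] z 0.07652061651462976
red 356 s [0.0834039  0.09701621 0.10151817] z 0.059355239375817756
```

View pics/w2.png

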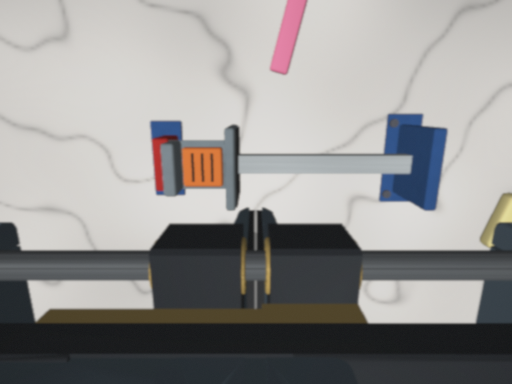

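The jaw (ledge near column 170) is up against the red block (column 160), and the pad is up at 76.5 mm. Pad centre plus ledge (0.0375 + 0.045) gives 0.0825, which matches the measured stop face at about 0.082.

```bash
python3 -c "
from rig import *
print(hand_in())"
```

```text
the job is handed in; nothing more can be done
None
```

The job is handed in: the jaw is against the red end block, the release has sprung back up, and the robot touched nothing else (about 13 s on the robot's clock).

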